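# Lock back the linisher's tension wheel for a belt change

## Robot

A 6-joint arm with a two-finger parallel gripper is mounted at the origin on the work surface. World frame = base frame: x ahead of the robot, y to its left, z up, the work surface at z = 0. Lengths are in m, angles in rad, forces in N, time in s.
With the tool pointing down it reaches from about 0.425 to 0.925 m from the base axis. Payload 12.5 kg.
Tool frame: the origin (TCP) lies on the centre line of the jaws, within the pads' length; the fingertips stand nose_length ahead of it and the grasp point (between the pads) lies 5 mm behind it (nose_length is the distance from the TCP to the fingertips, in m); z points along the fingers, y is the line along which they close (so a half turn about z gives the same grasp; the last joint's range is limited). The gripper opens to 85 mm and grips with 20 to 120 N. Pads are 22 mm wide; open, the fingers measure 114 mm over their backs; the gripper's body (76 mm by 85 mm) begins 54 mm behind the grasp point. The pads swing forward as they close: fully open they stand 13 mm farther back than shut.
Start: joints at [1.202, 0.491, 1.559, -0, 1.092, -0.106], TCP at [0.162, 0.604, 0.245] pointing down, gripper open.
Joint ranges: [-3.1, 3.1], [-0.84, 2.19], [0.05, 2.79], [-1.13, 4.28], [0.06, 2.93], [-2.69, 2.69]. Speed limits (rad/s): [2.22, 2.22, 2.79, 3.14, 3.14, 3.14].

## Interface

Orientations are given as [roll, pitch, yaw] about the fixed x, y, z axes, in that order (R = Rz(yaw) Ry(pitch) Rx(roll)).
In Python, from bench import observe, read_camera, camera_info, finish_job, nose_length gives the robot as it stands.
- The arm moves only by the shell command python3 -m jog 'ROWS' [FORCE]. ROWS is JSON, a list of rows, each a list of 5 numbers: the closure, from -1 (fully open) to 1 (shut), so that 0 is half open, then the shift along the tool's x, y, z in units of 400 mm (1.0 is 400 mm), then the turn about the tool's z in units of 45 degrees (1.0 is 45 degrees). A call has 1 to 20 rows; each row is the pose to reach, as a shift and turn from the pose commanded when the call began, along the tool's axes at that moment; what a row does not reach only later rows make up. A row lasts 1/10 s, in which the tool goes at most 50 mm and 8.59 degrees, less where a joint would pass 70% of its speed; a pose out of reach is approached as far as the arm can. A call with a number of a shift or a turn outside -1 to 1 is refused whole. A call with a gripper value outside its range is refused whole. The fingers move at their own pace and stop on an object; FORCE is the grip in N (left out, the last holds). Time passes only in rows, so rows that repeat a pose let the fingers close. It gives the time, the measured TCP pose, the force, the opening and the grip force at its end, in the units of the state.
- observe(): the state, without advancing time (a new reading comes with each control period).
- read_camera(name): name is "side" or "top" or "wrist"; returns (picture, depth): 420x560x3 uint8, blue, green, red; 420x560 float32, m along the optical axis (not along the pixel's ray), 0 where there is no reading.
- camera_info(name): a dict with "camera_matrix" (3x3 intrinsics, pixels), "dist" ([k1, k2, p1, p2, k3] as OpenCV has them; the pictures are not rectified), "origin" and "rotation" of the camera in the world. Camera axes: x right, y up, looking along -z (the intrinsics and any distortion apply to the point x, -y, -z); pixel columns grow to the right and rows downward; lengths in m; the calibration is good to about 2 mm. A picture is of the moment at which its call begins: read the wrist's pose just before it. camera_info takes no time and is no camera call; for the wrist camera it gives the pose at the moment of the call.
- finish_job(): hands the job in; it is judged then, once.
The state is a dict: "time_s": time; "joint_pos": joint angles; "dq": joint speeds; "tau": joint torques, N m; "eef_pos": TCP position; "eef_rot": TCP orientation; "force": force on the tool from outside, world axes, zero at the start; "moment": the same for the moment, N m; "grip_width": finger opening in m; "gripper_force": force on a finger pad.
Only numpy, scipy, OpenCV 4.12 (cv2) and the standard library are available. Lean on these libraries where they do the work, as an engineer would, in place of code of your own. Each camera call takes 0.05 s, during which the arm holds its last target. There are 200 camera calls.

## Task

The belt linisher needs a new belt: take the red-headed locking pin from its steel block, put it into the hole of the sprung tension wheel, wind the wheel back (clockwise from above) against its spring with the pin, and push the pin gently home when it finds the locking hole underneath, so that the wheel stays locked back by the pin alone. Feel for the hole, never force the pin or lean on the machine, and leave the hammer, the steel anvil block and the tin where they are.

Things in the scene. Friction and masses are not known exactly. Their poses are not given: they have to be found in the camera images.
- linisher: Belt linisher on its side, bolted down. Blue bed 460x200x14 mm; round blue housing 182 mm across, top 49 mm up, round the tension wheel at its near end; rubber drum 90 mm across, top 75 mm up, at x +205, y +35 mm; gearbox and motor from x +270 mm, 175 mm high. Origin: on the wheel's upright axis at table height; x along the bed to the motor, z up.
- wheel (a joint): Turn of the tension wheel about its upright axis: 0 rad at rest on its stop, growing as it is wound back clockwise seen from above, at most 1.2 rad. A torsion spring drives it back to 0: 0.12 N m at 0 rad and 0.15 N m more per rad, so 3 to 6 N at its hole.
- wheel_top (a point): Centre of the tension wheel's aluminium face, on its axis, 50 mm above the table; z up, turns with the wheel. Wheel 160 mm across, 12 mm thick; steel rim beyond 56 mm radius stands 1.5 mm higher, hub cap of 19 mm radius 12 mm higher.
- wheel_hole (a point): Centre of the round through-hole in the wheel (13 mm wide, 1 mm chamfer, yellow mark on the rim beside it), at the wheel's face, 50 mm above the table and 44 mm from the axis. At 0 rad it lies along -y of linisher; it moves with the wheel.
- plate_top (a point): Point on the wheel's axis at the top face of the fixed flat index plate, 36 mm above the table, hidden 2 mm under the wheel; 22 mm thick. It has one locking hole, 13 mm wide, 1 mm chamfer, 44 mm from the axis. The hole's place differs each time: it comes under the wheel's hole at a wheel angle somewhere from 0.5 to 0.9 rad and must be felt for with the pin.
- pin: Locking pin, about 80 g, upright: steel shank 10 mm thick, 32 mm long, foot tapered over 2.5 mm to 6.4 mm; red square head 16x16 mm, 42 mm tall, its underside the shoulder. Origin: centre of the foot; z up the pin, x and y square to the head. Standing on the index plate, its shoulder is 18 mm above the wheel's face; fully home it lies on the face, the foot 18 mm deep in the locking hole.
- pinblock: Steel bench block 70 x 70 x 40 mm, fixed, with a hole (13 mm wide, 35 mm deep) in the middle of its top where the pin stands, shoulder on the block's top. Origin: centre of its underside.
- anvil: Dark steel anvil block 80 x 60 x 35 mm, loose, to be left alone. Origin: centre of its underside.
- hammer: Hammer lying on the table, loose, to be left alone.
- tin: Brass-coloured tin 64 mm across, 75 mm tall, loose, to be left alone. Origin: centre of its underside.

How it is judged:
On the way, in this order (a step that is already met when the one before it is completed fails the run):
1. the pin's foot is in the wheel's hole, at least 6 mm below the wheel's face, with the wheel still less than 0.2 rad wound (horizontal distance between pin and wheel_hole below 0.005 m and z of pin in the frame of wheel_hole below -0.006 m and value of joint wheel below 0.2 rad), for 0.1 s.
2. the wheel is wound back at least 0.35 rad with the pin in its hole (value of joint wheel above 0.35 rad and horizontal distance between pin and wheel_hole below 0.006 m and z of pin in the frame of wheel_hole below -0.004 m), for 0.1 s.
At the end, for the whole second after the job is handed in: The wheel stands still, wound back at least 0.4 rad; the pin is through its hole and home in the locking hole (foot at least 27 mm below the wheel's face, that is shoulder within 5 mm of it; foot within 7 mm sideways of the wheel hole's centre; leaning under 10 degrees), at rest and released (value of joint wheel above 0.4 rad and velocity of joint wheel between -0.05 and 0.05 rad/s and z of pin in the frame of wheel_hole below -0.027 m and horizontal distance between pin and wheel_hole below 0.007 m and angle between pin's own z axis and vertical below 0.17 rad and linear speed of pin below 0.02 m/s); the robot touches nothing.
It fails at once if the pin is forced: more than 40 N, summed over all its contacts, between the pin and the linisher or its wheel (contact force between pin and linisher above 40 N).
It fails at once if the gripper leans on the linisher with more than 25 N (contact force between any of the fingers, the arm and linisher above 25 N).
It fails at once if the hammer, the anvil block or the tin is moved more than 20 mm (distance of any of hammer, anvil, tin from where it was at the start of the episode above 0.02 m).
It also fails if it takes over 58 s, if anything falls off the work surface, if the arm or the gripper's body presses on something with over 40 N, if the wrist force passes 120 N, or if a joint passes its speed limit or range.

## Working session

There is one attempt and no reset: what is moved stays moved. The work goes in short steps, Python scripts to look and compute and a shell command to move; the robot and the scene stay as the last step left them, time stands still between calls to the robot, and variables do not carry over. Pictures are saved under pics/ and viewed, at most 10 in all, crops included, and the job is handed in when it is done.

```bash
mkdir -p pics; ls
python3 - <<'E'
from bench import *
import cv2,json
s=observe();print({k:s[k] for k in('time_s','eef_pos','eef_rot','force','grip_width')});print(nose_length() if callable(nose_length) else nose_length)
import pickle
d={}
for n in('top','side'):
    i=camera_info(n);p,z=read_camera(n);d[n]=(p,z,i);cv2.imwrite(f'pics/{n}.png',p);print(n,i)
pickle.dump(d,open('d.pkl','wb'))
E
```

```text
pics
{'time_s': 0.0, 'eef_pos': array([0.1622677 , 0.6033498 , 0.24472878]), 'eef_rot': array([-3.14049330e+00, -1.35873972e-04,  2.87879646e+00]), 'force': array([0.13131156, 0.5490636 , 0.99456475]), 'grip_width': 0.08531822926340528}
0.014
top {'camera_matrix': array([[534.78985993,   0.        , 277.24824115],
       [  0.        , 534.78985993, 218.86324166],
       [  0.        ,   0.        ,   1.        ]]), 'dist': array([-0.11665176,  0.        ,  0.        ,  0.        ,  0.        ]), 'origin': array([ 0.23053693, -0.00329679,  1.35831524]), 'rotation': array([ 0.18758805,  0.0140922 , -1.56263987])}
side {'camera_matrix': array([[491.40693845,   0.        , 276.48382273],
       [  0.        , 491.40693845, 205.63903668],
       [  0.        ,   0.        ,   1.        ]]), 'dist': array([-0.1176517,  0.       ,  0.       ,  0.       ,  0.       ]), 'origin': array([ 0.06949871, -0.76023495,  1.0657329 ]), 'rotation': array([ 0.70133981, -0.01029048, -0.48824807])}
```

View pics/top.png

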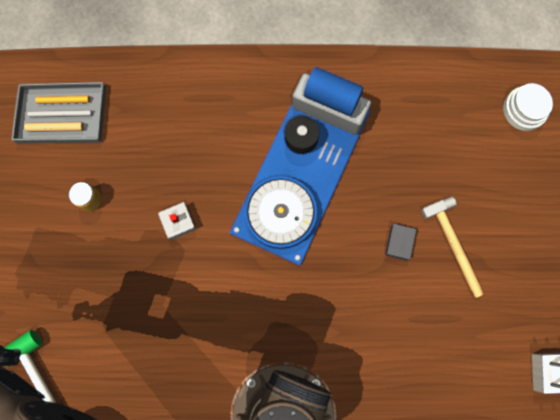

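View pics/side.png

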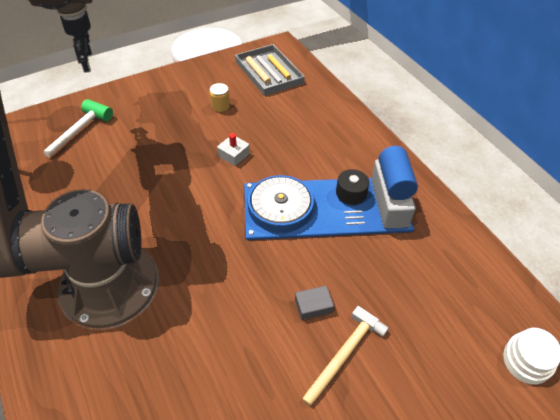

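The top view shows the red pin at (174,217) on its block, the wheel centre at (281,211) and its dark hole near (297,218). The side view shows the pin at (233,140), the wheel at (281,200) and the hole near (282,212).

```bash
cat > h.py <<'E'
import numpy as np, cv2
from scipy.spatial.transform import Rotation as R
def ray(i,px):
    u=cv2.undistortPoints(np.array(px,float).reshape(-1,1,2),i['camera_matrix'],i['dist']).reshape(-1,2)
    d=np.c_[u[:,0],-u[:,1],-np.ones(len(u))]
    r=np.asarray(i['rotation']); M=R.from_euler('xyz',r).as_matrix() if r.ndim==1 else r
    return np.asarray(i['origin']),d@M.T
def cast(i,px,z):
    o,d=ray(i,px); return o+d*((z-o[2])/d[:,2])[:,None]
def red(p):
    h=cv2.cvtColor(p,cv2.COLOR_BGR2HSV)
    return (((h[...,0]<6)|(h[...,0]>174))&(h[...,1]>200)&(h[...,2]>120)).astype(np.uint8)
def blobs(m,a=15):
    n,_,s,c=cv2.connectedComponentsWithStats(m.astype(np.uint8)); return [(s[k].tolist(),c[k].round(1).tolist()) for k in range(1,n) if s[k,4]>=a]
E
python3 - <<'E'
import pickle
from h import *
d=pickle.load(open('d.pkl','rb'))
P,_,I=d['top'];S,_,J=d['side']
print('red',blobs(red(P)),blobs(red(S)))
def inpoly(m,box):
    o=np.zeros_like(m);x0,y0,x1,y1=box;o[y0:y1,x0:x1]=m[y0:y1,x0:x1];return o
for n,p,i,wb,bb in(('top',P,I,(235,165,330,255),(150,195,205,245)),('side',S,J,(240,165,325,235),(205,125,260,175))):
    h=cv2.cvtColor(p,cv2.COLOR_BGR2HSV)
    w=inpoly(((h[...,1]<90)&(h[...,2]>130)).astype(np.uint8),wb)
    c=max(cv2.findContours(w,0,1)[0],key=cv2.contourArea);e=cv2.fitEllipse(cv2.convexHull(c))
    print(n,'wheel ellipse',e,cast(i,[e[0]],.0515))
    dk=inpoly((h[...,2]<75).astype(np.uint8),wb);
    for s,c in blobs(dk,3):print(' dark',s,c,cast(i,[c],.05).round(4))
    b=inpoly(((h[...,1]<70)&(h[...,2]>110)).astype(np.uint8),bb)
    c=max(cv2.findContours(b,0,1)[0],key=cv2.contourArea);print(' block',cv2.minAreaRect(c),cv2.contourArea(c),cast(i,[cv2.minAreaRect(c)[0]],.04))
    rb=[c for s,c in blobs(red(p)) if bb[0]<c[0]<bb[2] and bb[1]<c[1]<bb[3]]
    for c in rb:print(' red',cast(i,[c],.06),cast(i,[c],.08))
v=cv2.resize(P[160:260,150:330],None,fx=4,fy=4,interpolation=2);cv2.imwrite('pics/c1.png',v)
E
```

```text
red [([171, 215, 6, 6, 27], [173.4, 217.4])] [([230, 136, 5, 9, 17], [232.0, 138.9])]
top wheel ellipse ((280.2994689941406, 211.01121520996094), (63.480491638183594, 64.1987075805664), 80.87677764892578) [[0.49843868 0.00969442 0.0515    ]]
 dark [318, 218, 5, 9, 11] [319.7, 222.4] [[ 0.4704 -0.0885  0.05  ]]
 dark [315, 228, 3, 6, 6] [316.0, 230.5] [[ 0.4499 -0.0792  0.05  ]]
 block ((175.72412109375, 219.8103485107422), (28.782777786254883, 28.968473434448242), 68.19859313964844) 769.5 [[0.4768032  0.27378755 0.04      ]]
 red [[0.47914133 0.27570693 0.06      ]] [[0.47531168 0.27140899 0.08      ]]
side wheel ellipse ((280.0845947265625, 199.37478637695312), (45.926551818847656, 58.96724319458008), 89.960693359375) [[0.49978465 0.0066639  0.0515    ]]
 block ((231.02816772460938, 147.3643341064453), (23.711719512939453, 27.883991241455078), 38.290164947509766) 404.5 [[0.47137058 0.26861284 0.04      ]]
 red [[0.48168036 0.28135628 0.06      ]] [[0.47348372 0.2606432  0.08      ]]
```

View pics/c1.png

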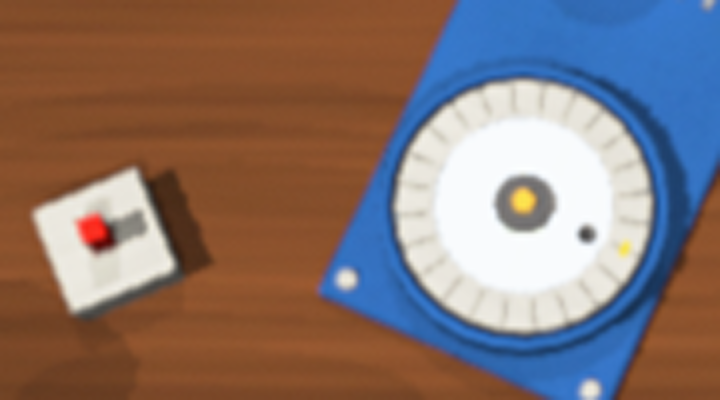

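The crop shows the head at crop (95,230) square to the block's edges, about 24° in the world. The wheel hole is at crop (587,233) with the hub at (524,200). I'll move above the pin, with the closing line along the other block axis (114°).

```bash
python3 -m jog '[[-1,-0.1,-0.06,0,-0.1],[-1,-0.2,-0.12,0,-0.25],[-1,-0.3,-0.18,0,-0.4],[-1,-0.4,-0.24,0,-0.6],[-1,-0.5,-0.3,0,-0.8],[-1,-0.6,-0.36,0,-0.87],[-1,-0.7,-0.42,0,-0.87],[-1,-0.8,-0.48,0,-0.87],[-1,-0.9,-0.54,0,-0.87],[-1,-0.97,-0.6,0,-0.87],[-1,-0.97,-0.6,0,-0.87],[-1,-0.97,-0.6,0,-0.87],[-1,-0.97,-0.6,0,-0.87]]' 100
python3 - <<'E'
from h import *; from bench import *
s=observe();print(s['time_s'],s['eef_pos'],s['eef_rot'],s['joint_pos'])
i=camera_info('wrist');p,z=read_camera('wrist');print(i);cv2.imwrite('pics/w1.png',p)
import pickle;pickle.dump((p,z,i,s),open('w1.pkl','wb'));print(blobs(red(p)))
E
```

```text
time_s: 1.4
eef_pos: [0.4741, 0.2716, 0.2452]
eef_rot: [3.141, -0.0, -2.721]
force: [-0.4, 0.8, -0.1]
grip_width: 0.085
gripper_force: 0.0
1.4 [0.47411907 0.27155804 0.24517916] [ 3.14134350e+00 -3.67987048e-04 -2.72054455e+00] [ 3.99138520e-01  3.79758071e-01  1.75251359e+00  2.84686932e-04
  1.00969436e+00 -1.59285740e+00]
{'camera_matrix': array([[301.38114336,   0.        , 278.39103334],
       [  0.        , 301.38114336, 208.30365518],
       [  0.        ,   0.        ,   1.        ]]), 'dist': array([-0.02631434,  0.        ,  0.        ,  0.        ,  0.        ]), 'origin': array([0.39675318, 0.23716702, 0.3740589 ]), 'rotation': array([-3.33241894e-01, -7.77102551e-04,  1.99063499e+00])}
[([272, 182, 14, 22, 80], [279.6, 189.0])]
```

View pics/w1.png

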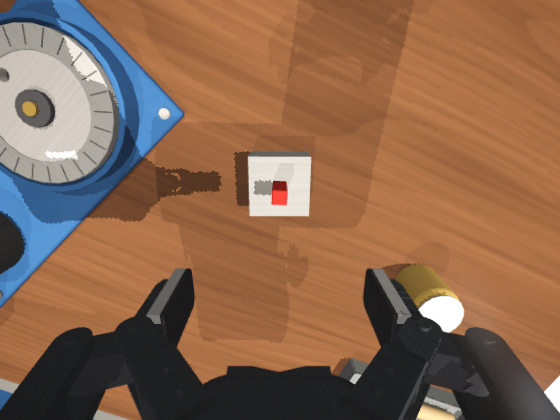

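The wrist view shows the block edges parallel to the image axes, so the yaw is right. The pin head is at (272–286, 182–204), with its top face the brighter lower part, and the wheel hole is at about (3,75).

Run:
```python
from h import *; import pickle
p,z,i,s=pickle.load(open('w1.pkl','rb'))
h=cv2.cvtColor(p,cv2.COLOR_BGR2HSV)
m=((h[...,0]<8)|(h[...,0]>172))&(h[...,1]>150)&(h[...,2]>60)
m[:170]=0;m[215:]=0;m[:,:262]=0;m[:,296:]=0
print(h[178:208,279,2],z[178:208,279].round(3))
for t in(60,120,160,200):print(t,blobs(m&(h[...,2]>t)))
b=((h[...,1]<90)&(h[...,2]>120)).astype(np.uint8);b[:150]=0;b[225:]=0;b[:,:235]=0;b[:,320:]=0
c=max(cv2.findContours(b,0,1)[0],key=cv2.contourArea);print(cv2.minAreaRect(c),cv2.boundingRect(c))
for q in [(279.5,198.5)]:print('head',cast(i,[q],.082))
print(cast(i,[(250,157),(311,157),(309.5,216),(248.5,216)],.04))
```

```text
[219 218 209 123 120 120 120 121 114 121 123 126 176 243 255 255 255 255
 255 255 255 255 255 255 255 255 252 227 236 234] [0.342 0.34  0.341 0.339 0.334 0.331 0.326 0.323 0.317 0.314 0.311 0.307
 0.304 0.301 0.304 0.304 0.303 0.305 0.305 0.305 0.306 0.305 0.306 0.305
 0.307 0.307 0.307 0.352 0.352 0.353]
60 [([272, 181, 15, 24, 331], [279.1, 192.8])]
120 [([272, 182, 15, 23, 270], [279.6, 194.7])]
160 [([272, 190, 15, 15, 216], [279.1, 196.8])]
200 [([272, 190, 15, 15, 203], [279.1, 197.2])]
((279.0, 186.0), (60.0, 62.0), 90.0) (248, 156, 63, 61)
head [[0.47891238 0.27532127 0.082     ]]
[[0.46010031 0.23125897 0.04      ]
 [0.43253513 0.29302277 0.04      ]
 [0.49604153 0.32210324 0.04      ]
 [0.52545568 0.25615608 0.04      ]]
```

```bash
python3 -m jog '[[-1,-0.013,0.004,0.1,0],[-1,-0.013,0.004,0.2,0],[-1,-0.013,0.004,0.3,0],[-1,-0.013,0.004,0.38,0],[-1,-0.013,0.004,0.42,0],[-1,-0.013,0.004,0.45,0],[-0.3,-0.013,0.004,0.45,0],[0.3,-0.013,0.004,0.45,0],[1,-0.013,0.004,0.45,0],[1,-0.013,0.004,0.45,0],[1,-0.013,0.004,0.45,0],[1,-0.013,0.004,0.45,0],[1,-0.013,0.004,0.45,0],[1,-0.013,0.004,0.45,0]]' 100
python3 - <<'E'
from h import *; from bench import *
s=observe();print(s['time_s'],s['eef_pos'],s['eef_rot'],s['force'],s['moment'])
p,z=read_camera('wrist');cv2.imwrite('pics/w2.png',p)
E
```

```text
time_s: 2.85
eef_pos: [0.4791, 0.2747, 0.0663]
eef_rot: [3.141, 0.001, -2.721]
force: [-1.9, 0.6, 7.7]
grip_width: 0.0145
gripper_force: 97.4
2.85 [0.47906794 0.27473095 0.06628477] [ 3.14146868e+00  1.46968978e-03 -2.72130765e+00] [-1.89611486  0.60739891  7.69718535] [-0.02712092  0.27204798 -0.01753465]
```

View pics/w2.png

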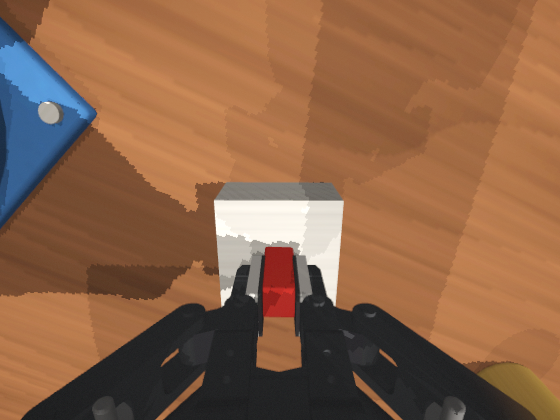

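The pin head is gripped centrally at (279,282). I'll lift it and carry it over the wheel hole.

```bash
python3 -m jog '[[1,0,0,-0.05,0],[1,0,0,-0.12,0],[1,0,0,-0.22,0],[1,0.03,-0.07,-0.32,0],[1,0.07,-0.16,-0.4,0],[1,0.11,-0.25,-0.45,0],[1,0.15,-0.34,-0.45,0],[1,0.19,-0.43,-0.45,0],[1,0.23,-0.52,-0.45,0],[1,0.27,-0.61,-0.45,0],[1,0.31,-0.7,-0.45,0],[1,0.31,-0.7,-0.45,0],[1,0.31,-0.7,-0.45,0],[1,0.31,-0.7,-0.45,0]]'
python3 - <<'E'
from h import *; from bench import *
s=observe();print(s['time_s'],s['eef_pos'],s['eef_rot'],s['force'],s['moment'])
i=camera_info('wrist');p,z=read_camera('wrist');cv2.imwrite('pics/w3.png',p)
import pickle;pickle.dump((p,z,i,s),open('w3.pkl','wb'))
print(i['origin'],i['rotation'])
E
```

```text
time_s: 4.3
eef_pos: [0.4797, -0.031, 0.2454]
eef_rot: [3.141, 0.0, -2.721]
force: [0.6, 0.1, -1.1]
grip_width: 0.0144
gripper_force: 97.8
4.3 [ 0.47974068 -0.03097668  0.24540579] [ 3.14141491e+00  1.94654956e-04 -2.72075996e+00] [ 0.63491695  0.14837251 -1.07635499] [0.00065007 0.02470878 0.06586691]
[ 0.40230401 -0.06538333  0.37423146] [-3.33790041e-01 -7.11602154e-04  1.99043805e+00]
```

View pics/w3.png

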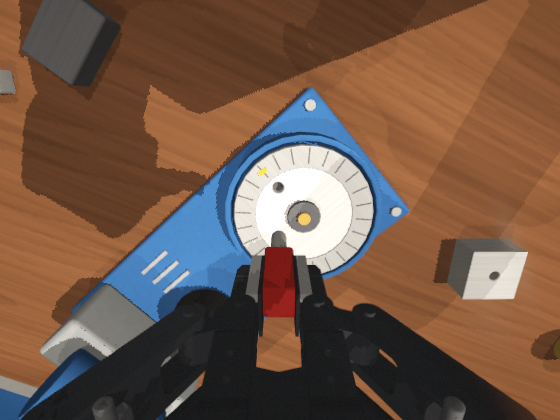

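The wrist view shows the wheel hole at (278,187), the yellow mark at (264,172) and the pin's shank tip near (279,235). The empty block hole is at (494,276).

Run:
```python
from h import *; import pickle
p,z,i,s=pickle.load(open('w3.pkl','rb'))
h=cv2.cvtColor(p,cv2.COLOR_BGR2HSV);v=h[...,2]
m=(v<110).astype(np.uint8);m[:178]=0;m[198:]=0;m[:,:268]=0;m[:,290:]=0
for t in(70,110,140):
  mm=(v<t).astype(np.uint8);mm[:176]=0;mm[199:]=0;mm[:,:267]=0;mm[:,291:]=0
  for st,c in blobs(mm,8):print(t,st,c,cast(i,[c],.05).round(4), cast(i,[c],.049).round(4))
w=((h[...,1]<60)&(v>120)).astype(np.uint8);w[:140]=0;w[280:]=0;w[:,:225]=0;w[:,390:]=0
y=((h[...,0]>20)&(h[...,0]<35)&(h[...,1]>150)&(v>120)).astype(np.uint8)
y[:160]=0;y[240:]=0;y[:,:250]=0;y[:,330:]=0
for st,c in blobs(y,5):print('yel',st,c,cast(i,[c],.0515).round(4),cast(i,[c],.062).round(4))
# rim outer points -> world -> circle fit
c=max(cv2.findContours(w,0,1)[0],key=cv2.contourArea).reshape(-1,2).astype(float)
hl=cv2.convexHull(c.astype(np.float32)).reshape(-1,2);hl=hl[hl[:,1]<235]
W=cast(i,hl,.0515)[:,:2]
A=np.c_[2*W,np.ones(len(W))];x=np.linalg.lstsq(A,(W**2).sum(1),rcond=None)[0];print('centre',x[:2],'r',np.sqrt(x[2]+x[:2]@x[:2]))
# foot: look at columns edges on shank
for r in range(228,248,3):print(r,v[r,262:298])
for q in[(279,235)]:print('foot',cast(i,[q],.187))
```

```text
110 [276, 183, 7, 8, 39] [279.1, 186.6] [[ 0.4813 -0.029   0.05  ]] [[ 0.4815 -0.0289  0.049 ]]
140 [273, 182, 11, 10, 70] [278.4, 186.4] [[ 0.4814 -0.0298  0.05  ]] [[ 0.4816 -0.0297  0.049 ]]
yel [259, 168, 7, 7, 30] [262.2, 171.0] [[ 0.4724 -0.0531  0.0515]] [[ 0.4701 -0.0535  0.062 ]]
centre [0.5003833  0.00957061] r 0.07959572276219994
228 [255 255 255 255 255 255 255 255 255 255 255 255 255 255 255 255 255 255
 255 255 255 255 255 255 255 255 255 255 255 190 185 135 131 132 134 135]
231 [255 255 255 255 255 255 255 255 255 255 255 255 249 183  99 102 103 105
 119 161 183 252 255 255 255 255 255 255 255 255 255 255 255 255 219 183]
234 [255 255 255 255 255 255 255 255 255 255 133  90  93  97 101 101 103 108
 114 121 129 132 147 215 255 255 255 255 255 255 255 255 255 255 255 255]
237 [251 255 255 255 255 255 255 255 255 181  85  90  96 100 103 104 102 103
 105 120 130 133 137 153 218 255 255 255 255 255 255 255 255 255 255 255]
240 [219 206 216 255 255 255 255 255 254 140  89  93  97 102 103 105 103 103
 103 106 104 108 139 155 219 255 255 255 255 255 255 255 255 255 255 255]
243 [218 217 217 223 219 252 255 255 254  83  89  93  98 102 103 105 105 105
 103 104 105 101  98 112 196 255 255 255 255 255 255 255 255 255 255 255]
246 [216 217 211 218 210 209 202 189 242  96  96  97  98  99 100 111 112 108
  93  94  95  94  91  97 145 249 248 248 252 255 255 255 255 255 255 255]
foot [[ 0.47888223 -0.03062015  0.187     ]]
```

The circle fit gives wheel centre (0.5004, 0.0096) with r = 79.6 mm. The hole is at (0.4814, −0.0298), 43.7 mm out, so both agree with the given sizes. The pin foot needs about 2 mm more in x, so I'll descend with that correction.

```bash
python3 -m jog '[[1,-0.006,0,0.1,0],[1,-0.006,0,0.2,0],[1,-0.006,0,0.27,0],[1,-0.006,0,0.31,0],[1,-0.006,0,0.325,0],[1,-0.006,0,0.335,0],[1,-0.006,0,0.343,0],[1,-0.006,0,0.35,0],[1,-0.006,0,0.353,0],[1,-0.006,0,0.356,0],[1,-0.006,0,0.356,0],[1,-0.006,0,0.356,0]]'
```

```text
time_s: 5.55
eef_pos: [0.4821, -0.0307, 0.103]
eef_rot: [-3.142, 0.0, -2.721]
force: [-0.1, -0.1, -0.5]
grip_width: 0.0142
gripper_force: 97.7
```

No contact at 5 mm below the face, so the foot is in. I'll go 4 mm deeper.

```bash
python3 -m jog '[[1,0,0,0.003,0],[1,0,0,0.006,0],[1,0,0,0.01,0],[1,0,0,0.01,0],[1,0,0,0.01,0],[1,0,0,0.01,0]]'
```

```text
time_s: 6.15
eef_pos: [0.4821, -0.0306, 0.0989]
eef_rot: [3.142, 0.0, -2.721]
force: [-0.1, -0.3, -0.6]
grip_width: 0.0144
gripper_force: 97.7
```

```bash
cat > arc.py <<'E'
import sys; from h import *; from bench import observe
s=observe();t=s['eef_pos'];yaw=s['eef_rot'][2]
C=np.array([.5004,.0096]);off=np.array([.0008,-.0002])
X=np.array([np.cos(yaw),np.sin(yaw)]);Y=np.array([np.sin(yaw),-np.cos(yaw)])
r=t[:2]-off-C;print('now r',np.hypot(*r).round(4),'wound',(np.radians(-115.7)-np.arctan2(r[1],r[0])).round(3),t,s['force'].round(2))
for a in np.arange(*map(float,sys.argv[1:])):
    f=np.radians(-115.7)-a;d=(C+.044*np.array([np.cos(f),np.sin(f)])+off-t[:2])/.4;print(a.round(3),(d@X).round(4),(d@Y).round(4))
E
python3 arc.py 0.04 0.56 0.04
```

```text
now r 0.0444 wound -0.004 [ 0.48210554 -0.03063446  0.09889664] [-0.15 -0.33 -0.61]
0.04 0.0023 0.0043
0.08 0.005 0.0078
0.12 0.0075 0.0114
0.16 0.0098 0.0152
0.2 0.012 0.019
0.24 0.014 0.0229
0.28 0.0159 0.0269
0.32 0.0176 0.0309
0.36 0.0192 0.035
0.4 0.0206 0.0392
0.44 0.0218 0.0434
0.48 0.0229 0.0477
0.52 0.0238 0.052
```

```bash
python3 -m jog '[[1,0.0023,0.0043,0,0],[1,0.005,0.0078,0,0],[1,0.0075,0.0114,0,0],[1,0.0098,0.0152,0,0],[1,0.012,0.019,0,0],[1,0.012,0.019,0,0],[1,0.012,0.019,0,0]]'; python3 arc.py 0.24 0.58 0.04
```

```text
time_s: 6.85
eef_pos: [0.4748, -0.0256, 0.099]
eef_rot: [-3.141, 0.001, -2.721]
force: [3.5, 0.1, -0.8]
grip_width: 0.0145
gripper_force: 97.6
now r 0.0439 wound 0.198 [ 0.47478862 -0.02561821  0.09901835] [ 3.51  0.09 -0.82]
0.24 0.0025 0.004
0.28 0.0043 0.0079
0.32 0.0061 0.012
0.36 0.0076 0.0161
0.4 0.009 0.0203
0.44 0.0102 0.0245
0.48 0.0113 0.0288
0.52 0.0122 0.0331
0.56 0.0129 0.0374
```

The winding force is 3.5 N, as expected. I'll continue to about 0.48 rad.

```bash
python3 -m jog '[[1,0.0025,0.004,0,0],[1,0.0043,0.0079,0,0],[1,0.0061,0.012,0,0],[1,0.0076,0.0161,0,0],[1,0.009,0.0203,0,0],[1,0.0102,0.0245,0,0],[1,0.0113,0.0288,0,0],[1,0.0113,0.0288,0,0],[1,0.0113,0.0288,0,0],[1,0.0113,0.0288,0,0]]'; python3 -m jog '[[1,0,0,0.003,0],[1,0,0,0.006,0],[1,0,0,0.009,0],[1,0,0,0.009,0],[1,0,0,0.009,0]]';  python3 arc.py 0.48 1.0 0.04
```

```text
time_s: 7.85
eef_pos: [0.4663, -0.0172, 0.0991]
eef_rot: [-3.141, 0.001, -2.721]
force: [5.7, -0.9, -1.4]
grip_width: 0.0146
gripper_force: 97.7
time_s: 8.35
eef_pos: [0.4659, -0.0171, 0.0952]
eef_rot: [-3.141, 0.0, -2.721]
force: [5.9, -2.3, 2.1]
grip_width: 0.0144
gripper_force: 98.1
now r 0.0441 wound 0.479 [ 0.46588973 -0.01706079  0.09521659] [ 5.87 -2.29  2.07]
0.48 -0.0003 0.0002
0.52 0.0006 0.0045
0.56 0.0013 0.0088
0.6 0.0018 0.0132
0.64 0.0022 0.0176
0.68 0.0024 0.022
0.72 0.0024 0.0264
0.76 0.0022 0.0308
0.8 0.0019 0.0351
0.84 0.0014 0.0395
0.88 0.0007 0.0439
0.92 -0.0002 0.0482
0.96 -0.0012 0.0524
```

The foot is on the plate at TCP z = 0.0952 with about 3 N. I'll slide along the arc in small steps and watch for it to drop.

```bash
python3 -m jog '[[1,0.0006,0.0045,0.0005,0],[1,0.0006,0.0045,0.0005,0]]';python3 -m jog '[[1,0.0007,0.0043,0,0],[1,0.0007,0.0043,0,0]]';python3 -m jog '[[1,0.0005,0.0044,0,0],[1,0.0005,0.0044,0,0]]'; python3 arc.py 0.6 1.0 0.04
```

```text
time_s: 8.55
eef_pos: [0.4649, -0.0154, 0.0951]
eef_rot: [-3.141, 0.0, -2.721]
force: [4.7, -1.3, 1.5]
grip_width: 0.0146
gripper_force: 98.1
time_s: 8.75
eef_pos: [0.4641, -0.014, 0.0951]
eef_rot: [-3.141, 0.001, -2.721]
force: [5.0, -2.2, 0.6]
grip_width: 0.0145
gripper_force: 98.0
time_s: 8.95
eef_pos: [0.4632, -0.0125, 0.0951]
eef_rot: [-3.141, 0.001, -2.721]
force: [5.5, -2.0, -0.2]
grip_width: 0.0144
gripper_force: 97.9
now r 0.0438 wound 0.599 [ 0.46321701 -0.0124918   0.0950606 ] [ 5.51 -2.01 -0.24]
0.6 0.0004 0.0
0.64 0.0008 0.0044
0.68 0.0009 0.0088
0.72 0.001 0.0132
0.76 0.0008 0.0176
0.8 0.0004 0.022
0.84 -0.0001 0.0264
0.88 -0.0008 0.0307
0.92 -0.0016 0.035
0.96 -0.0027 0.0393
```

The vertical force is fading, so I'll probe 0.8 mm deeper.

```bash
python3 -m jog '[[1,0,0,0.001,0],[1,0,0,0.002,0],[1,0,0,0.002,0]]'
```

```text
time_s: 9.25
eef_pos: [0.4631, -0.0126, 0.0943]
eef_rot: [-3.141, 0.0, -2.721]
force: [4.3, -3.6, 1.2]
grip_width: 0.0144
gripper_force: 98.0
```

```bash
python3 -m jog '[[1,0,0,0.001,0],[1,0,0,0.002,0],[1,0,0,0.002,0]]'
```

```text
time_s: 9.55
eef_pos: [0.4632, -0.0126, 0.0938]
eef_rot: [-3.141, 0.001, -2.721]
force: [3.6, -2.5, 7.8]
grip_width: 0.0142
gripper_force: 99.0
```

The plate is firm at z ≈ 0.094 (the earlier touch was friction in the wheel's hole). I'll ease off and slide on.

```bash
python3 -m jog '[[1,0.0006,0.0022,-0.0008,0],[1,0.0008,0.0044,-0.0008,0],[1,0.0008,0.0044,-0.0008,0]]';python3 -m jog '[[1,0.0001,0.0022,0,0],[1,0.0001,0.0044,0,0],[1,0.0001,0.0044,0,0]]';python3 -m jog '[[1,0.0001,0.0022,0,0],[1,0.0001,0.0044,0,0],[1,0.0001,0.0044,0,0]]'; python3 arc.py 0.72 1.04 0.04
```

```text
time_s: 9.85
eef_pos: [0.4623, -0.0111, 0.0939]
eef_rot: [-3.141, 0.001, -2.721]
force: [5.3, -2.1, 1.0]
grip_width: 0.0139
gripper_force: 98.0
time_s: 10.15
eef_pos: [0.4617, -0.0095, 0.0938]
eef_rot: [-3.141, 0.001, -2.721]
force: [6.2, -2.8, 1.2]
grip_width: 0.0142
gripper_force: 98.0
time_s: 10.45
eef_pos: [0.4609, -0.008, 0.0938]
eef_rot: [-3.141, 0.001, -2.721]
force: [6.4, -2.6, 0.6]
grip_width: 0.0142
gripper_force: 98.0
now r 0.0439 wound 0.715 [ 0.46093391 -0.00797621  0.09383306] [ 6.38 -2.57  0.59]
0.72 0.0004 0.0006
0.76 0.0002 0.005
0.8 -0.0002 0.0094
0.84 -0.0007 0.0137
0.88 -0.0014 0.0181
0.92 -0.0022 0.0224
0.96 -0.0033 0.0267
1.0 -0.0045 0.0309
1.04 -0.0059 0.0351
```

```bash
python3 -m jog '[[1,0,0,0.001,0],[1,0,0,0.0025,0],[1,0,0,0.0025,0]]'
```

```text
time_s: 10.75
eef_pos: [0.4607, -0.008, 0.0929]
eef_rot: [-3.141, 0.001, -2.721]
force: [5.1, -3.3, 1.8]
grip_width: 0.0147
gripper_force: 98.1
```

It is below the plate's level with little force, so it has probably reached the hole. I'll continue gently.

```bash
python3 -m jog '[[1,0,0,0.001,0],[1,0,0,0.0025,0],[1,0,0,0.0025,0]]'
```

```text
time_s: 11.05
eef_pos: [0.4607, -0.008, 0.0918]
eef_rot: [-3.141, 0.001, -2.721]
force: [4.1, -3.5, 2.9]
grip_width: 0.0144
gripper_force: 98.2
```

```bash
python3 -m jog '[[1,0.0001,0.0025,0,0],[1,0.0001,0.0025,0.001,0],[1,0.0001,0.0025,0.002,0],[1,0.0001,0.0025,0.002,0]]';  python3 -m jog '[[1,0,0,0.0015,0],[1,0,0,0.003,0],[1,0,0,0.003,0]]'
```

```text
time_s: 11.45
eef_pos: [0.4603, -0.0071, 0.0911]
eef_rot: [-3.141, 0.001, -2.721]
force: [4.5, -3.6, 2.0]
grip_width: 0.0146
gripper_force: 98.3
time_s: 11.75
eef_pos: [0.4603, -0.0071, 0.0899]
eef_rot: [-3.141, 0.001, -2.721]
force: [4.2, -3.8, 2.8]
grip_width: 0.0144
gripper_force: 98.3
```

The foot is 4 mm into the locking hole with no resistance. I'll keep lowering gently.

```bash
python3 -m jog '[[1,0,0,0.003,0],[1,0,0,0.006,0],[1,0,0,0.006,0]]';  python3 -m jog '[[1,0,0,0.003,0],[1,0,0,0.006,0],[1,0,0,0.006,0]]'
```

```text
time_s: 12.05
eef_pos: [0.4603, -0.0072, 0.0874]
eef_rot: [-3.141, 0.001, -2.721]
force: [6.5, -3.5, 1.0]
grip_width: 0.014
gripper_force: 98.2
time_s: 12.35
eef_pos: [0.4603, -0.0071, 0.085]
eef_rot: [-3.141, 0.001, -2.721]
force: [5.9, -3.7, 1.1]
grip_width: 0.0142
gripper_force: 98.2
```

```bash
python3 -m jog '[[1,0,0,0.003,0],[1,0,0,0.006,0],[1,0,0,0.009,0],[1,0,0,0.009,0]]';  python3 -m jog '[[1,0,0,0.003,0],[1,0,0,0.006,0],[1,0,0,0.009,0],[1,0,0,0.009,0]]'
```

```text
time_s: 12.75
eef_pos: [0.4603, -0.0071, 0.0814]
eef_rot: [-3.141, 0.001, -2.721]
force: [5.7, -3.0, 1.1]
grip_width: 0.0143
gripper_force: 98.1
time_s: 13.15
eef_pos: [0.4603, -0.0071, 0.0777]
eef_rot: [-3.141, 0.0, -2.721]
force: [5.2, -4.1, 0.8]
grip_width: 0.0143
gripper_force: 98.1
```

The pin is about 1.5 mm from home. I'll let it down to the face and ease back so it rests on the plate hole's side before release.

```bash
python3 -m jog '[[1,0,0,0.002,0],[1,0,0,0.003,0],[1,0,0,0.003,0]]';  python3 -m jog '[[1,0,-0.0015,0,0],[1,0,-0.003,0,0],[1,0,-0.003,0,0]]'
```

```text
time_s: 13.45
eef_pos: [0.4603, -0.0071, 0.0767]
eef_rot: [-3.141, 0.001, -2.721]
force: [5.4, -3.7, 2.1]
grip_width: 0.0144
gripper_force: 98.3
time_s: 13.75
eef_pos: [0.4607, -0.0082, 0.0766]
eef_rot: [-3.141, 0.0, -2.721]
force: [5.0, -3.3, 2.3]
grip_width: 0.0144
gripper_force: 98.2
```

```bash
python3 -m jog '[[1,0,-0.0015,0,0],[1,0,-0.003,0,0],[1,0,-0.003,0,0]]'
```

```text
time_s: 14.05
eef_pos: [0.4611, -0.0093, 0.0766]
eef_rot: [-3.141, 0.0, -2.721]
force: [3.9, -3.7, 2.1]
grip_width: 0.0146
gripper_force: 98.2
```

```bash
python3 -m jog '[[1,0,-0.001,0,0],[1,0,-0.002,0,0],[1,0,-0.002,0,0]]'
```

```text
time_s: 14.35
eef_pos: [0.4612, -0.0098, 0.0766]
eef_rot: [3.141, -0.0, -2.721]
force: [3.3, -0.5, 3.4]
grip_width: 0.0146
gripper_force: 98.4
```

The sideways load is passing to the plate, so I'll release and rise.

```bash
python3 -m jog '[[0.5,0,0,0,0],[0.3,0,0,0,0],[0,0,0,0,0],[0,0,0,0,0],[0,0,0,0,0],[0,0,0,-0.03,0],[0,0,0,-0.08,0],[0,0,0,-0.15,0],[0,0,0,-0.25,0],[0,0,0,-0.35,0],[0,0,0,-0.42,0],[0,0,0,-0.42,0],[0,0,0,-0.42,0]]'
python3 - <<'E'
from h import *; from bench import *
i=camera_info('wrist');p,z=read_camera('wrist');cv2.imwrite('pics/w4.png',p)
b=blobs(red(p));print(b)
s=observe();print(s['force'])
E
```

```text
time_s: 15.65
eef_pos: [0.4611, -0.0098, 0.2447]
eef_rot: [-3.141, 0.001, -2.721]
force: [-0.9, 0.0, -1.1]
grip_width: 0.043
gripper_force: 0.0
[([269, 179, 15, 23, 149], [276.0, 184.7])]
[-0.06579222 -0.32742255 -0.93436678]
```

View pics/w4.png

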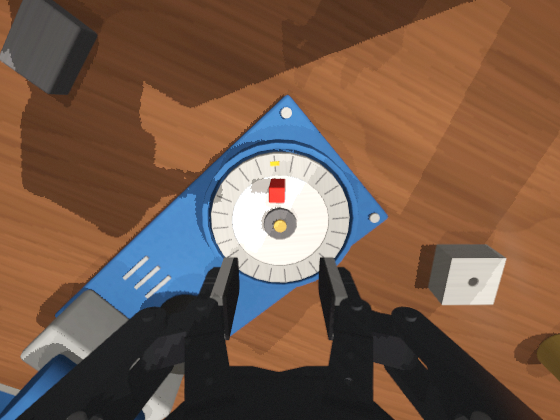

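The pin stands upright in the wheel at (277,190), with the yellow mark wound round to (275,163). Before handing in I'll check the wheel angle and head height.

Run:
```python
from h import *; from bench import *
i=camera_info('wrist');p,z=read_camera('wrist')
h=cv2.cvtColor(p,cv2.COLOR_BGR2HSV)
M=R.from_euler('xyz',i['rotation']).as_matrix()
def pt(u,v):
    o,d=ray(i,[(u,v)]);return (o+d[0]*np.median(z[v-1:v+2,u-1:u+2])).round(4)
print('head top',pt(277,196),'face',pt(300,255),'side low',pt(277,181))
y=cast(i,[(275,163)],.0515)[0]-[.5004,.0096,0];print('wound',np.radians(-114.1)-np.arctan2(y[1],y[0]))
```

```text
head top [ 0.461  -0.0108  0.0924] face [0.5288 0.0493 0.0503] side low [ 0.4542 -0.0139  0.062 ]
wound 0.6614624793465462
```

```bash
python3 -c "
from bench import *
print(finish_job())"
```

```text
the job is handed in; nothing more can be done
None
```

The job is handed in: the locking pin is fully home (head top measured at 92 mm, as it should be), holding the wheel wound back about 0.66 rad with the gripper clear; the hand-in returned no verdict.

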